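# Draining basket into the warm-air dryer

## Robot

A 6-joint arm with a two-finger parallel gripper is mounted at the origin on the work surface. World frame = base frame: x ahead of the robot, y to its left, z up, the work surface at z = 0. Lengths are in mm, angles in rad, forces in N, time in s.
With the tool pointing down it reaches from about 350 to 975 mm from the base axis. Payload 7.1 kg.
Tool frame: the origin (TCP) lies on the front face of the gripper's body, between the roots of the fingers; the fingertips stand 80 mm ahead of it and the grasp point (between the pads) lies 61 mm ahead of it (env.tips_ahead is the distance from the TCP to the fingertips, in mm); z points along the fingers, y is the line along which they close (so a half turn about z gives the same grasp; the last joint's range is limited). The gripper opens to 88 mm and grips with 3 to 60 N. Pads are 20 mm wide; open, the fingers measure 115 mm over their backs; the gripper's body (75 mm by 178 mm) begins 61 mm behind the grasp point.
Start: joints at [1.252, 0.423, 1.63, -0, 1.089, -0.019], TCP at [184.549, 597.116, 302.675] pointing down, gripper open.
Joint ranges: [-3, 3], [-0.9, 2.11], [0.09, 2.58], [-1.31, 4.45], [0.11, 2.69], [-2.54, 2.54]. Speed limits (rad/s): [2.39, 2.39, 3.01, 3.14, 3.14, 3.14].

## Interface

Orientations are given as a unit quaternion [x, y, z, w].
In Python, from station import env, set_gripper, viewer, workorder gives the robot as it stands. Calls block until the motion is done:
- env.reach(position, orientation): joint-space move of the TCP to a pose.
- env.move_l(position, rot=None, rate=150, f_stop=None): straight line of the TCP; rot=None keeps the orientation; rate is the mean speed in mm/s. With f_stop (N) it stops when the force on the tool has changed by that much, and returns True; else False.
- env.move_joints(angles): joint-space move.
- set_gripper(opening): finger opening in mm; the grip force is fixed at half the most; returns when the fingers have stopped.
- env.hold(seconds).
- env.ik(position, orientation): joint angles nearest the present ones, or None.
- env.read_state(): the state.
- viewer.camera(name): name is "scene" or "top" or "wrist"; returns the picture (384x512x3 uint8, blue, green, red); there is no depth.
- viewer.camera_params(name): a dict with "fx", "fy", "cx", "cy" (pixels), "pose" (4x4, takes a point from camera to world coordinates); the wrist camera has in their place "tool_from_camera" (4x4, takes a point from camera to tool coordinates, whose origin is the TCP and whose axes are the flange's). Camera axes: x right, y up, looking along -z (the intrinsics and any distortion apply to the point x, -y, -z); pixel columns grow to the right and rows downward; lengths in mm; the calibration is good to about 2 mm. A picture is of the moment at which its call begins: read the wrist's pose just before it. camera_params takes no time and is no camera call.
A pose or a line that the arm cannot do raises env.IKError and nothing moves.
- workorder.sign_off(): hands the job in; it is judged then, once.
The state is a dict: "time_s": time; "qpos": joint angles; "dq": joint speeds; "tau": joint torques, N m; "tool_pos": TCP position; "orientation": TCP orientation; "force": force on the tool from outside, world axes, zero at the start; "wrist_torque": the same for the moment, N m; "width": finger opening in mm; "grip_force": force on a finger pad.
Only numpy, scipy, OpenCV 4.12 (cv2) and the standard library are available. Lean on these libraries where they do the work, as an engineer would, in place of code of your own. Each camera call takes 0.05 s, during which the arm holds its last target. There are 200 camera calls.

## Task

Take the wire basket of rings by the blue grip of its bail, unhook it from the draining stand, slip it out from under the keeper bar and carry it over the open well of the warm-air dryer. The basket swings freely on its bail: stop the swing and keep it hanging level, still, square to the well and centred above it, clear of the dryer, for a good three seconds; only then lower it gently, without tipping or bumping, until it stands on the two rails in the well, let go of the bail and draw the hand clear. Do not spill the rings, do not put the basket down anywhere else, and leave the other things on the bench alone.

Things in the scene. Friction and masses are not known exactly. Their poses are not given: they have to be found in the camera images.
- bail: Bail (carrying handle): two upright flat steel arms 114 mm apart, a round crossbar on top with a blue grip on it. 0.10 kg, loose; hangs on the stand's hook at the start. Origin: on the pivot axis, midway between the arms. z up along the arms; y along pivot and crossbar; x along the basket's long side, towards the stand's post at the start.
- crossbar (a point): Middle of the bail's round crossbar, 10 mm thick, 125 mm above the pivot axis. At the start it lies in the valley of the hook, which opens to the bail's -x.
- grip (a point): Centre of the blue grip on the bail: block 30 mm (x) by 30 mm (y) by 48 mm (z), from 128 to 176 mm above the pivot axis; this point is 154 mm above the bail's origin; axes as the bail's.
- basket (a joint): Angle of the basket about the pivot relative to the bail, rad, about the bail's +y axis: 0 when the basket's floor is square to the bail, positive when the basket's +x end is down. Stops at -0.9 and 0.9; let go over a standing basket, the bail drops to a stop. About 0.22 at the start, the +x end being held down under the stand's keeper bar.
- basket_mid (a point): On the pivot axis, midway between the basket's ears (same point as the bail's origin) but with the basket's axes: x along its long side, y along the pivot, z up square to its floor. Steel wire basket with orange-coated rim, 240 mm (x) by 100 mm (y) by 46 mm high, underside 17.5 mm below this point, rim 28.5 mm above; the rings in its end compartments do not shift.
- basket_com (a point): Centre of mass of the basket, 7.2 mm below the pivot. Nominal: 0.62 kg with rings (may be 25 % off), inertia about the pivot 0.0046 kg m2; with the bail held it swings at 3.1 rad/s (period 2.03 s) and by itself loses only half the swing in 40 s. An acceleration a (m/s2) of the pivot along the bail's +x adds +0.98 a rad/s2 to the joint's acceleration.
- stand: Draining stand, fixed: grey tray 370 by 160 mm, 20 mm high, and a square post 22 mm wide, 240 mm high, at x = 185 mm. From the post an arm of 10 mm round steel runs to -x, 230 mm above the bench, and ends in the hook. Origin: on the bench straight below the valley of the hook; x points to the post, z up.
- hook (a point): Top of the valley of the hook, 223 mm above the bench. The hook's upturned tip is 24 mm from here to -x, its top 239 mm above the bench: the bail must be lifted by 16 mm or more (20 to 25 mm is best) to come off to -x. The basket's +x end stays under the hook's arm, whose underside is 213 mm above the bench at the hook, until the bail has gone 150 mm to -x.
- keeper_bar (a point): Middle of the stand's rubber-covered keeper bar, 10 mm thick, 120 mm long along y, 115 mm above the bench, 110 mm from the hook towards the post. The basket's rim is tucked under it, 15 mm from the basket's +x end, which is so held down and tipped for draining: lifting the bail 20 mm tips it by 0.17 rad more, and once drawn about 20 mm to -x the end slips out and the basket swings.
- dryer: Warm-air dryer, fixed: white box 330 mm (x) by 200 mm (y) by 100 mm high with an open well on top, and on its -x end a grey blower housing 75 mm long, 112 mm high (knob 126 mm). Origin: on the bench under the middle of the well; x along the well's long side, z up. 
- well_mouth (a point): Middle of the open mouth of the well, level with its rim, 100 mm above the bench; the mouth is 306 mm (x) by 176 mm (y). Axes as the dryer's.
- dryer_seat (a point): Where basket_mid lies when the basket stands centred on the rails: in the middle of the well, 62.5 mm above the bench (37.5 mm below the rim). The rails run across y, 16 mm wide, at x = -85 and 85 mm, tops 45 mm above the bench. Axes as the dryer's; the basket may stand either way round.
- bead_jar: Bystander: amber glass jar with a black lid, 52 mm across, 70 mm high, beyond the middle of the bench. Origin at its foot.
- amethyst: Bystander: violet crystal, 48 mm across, 51 mm high. Origin at its foot.
- pliers_red: Bystander: small pliers with red handles, 150 mm long, lying flat. Origin under the joint.
- pliers_yellow: Bystander: small pliers with yellow handles, 150 mm long, lying flat. Origin under the joint.
- bangle: Bystander: dark steel bangle, 76 mm across, 12 mm high, lying flat. Origin on the bench at its centre.
- table: Work bench of pale wood, its top at height 0.

How it is judged (in metres and radians):
On the way, in this order (a step that is already met when the one before it is completed fails the run):
1. the basket hangs over the well, centred within 18 mm, square within 0.12 rad, level within 0.07 rad, its pivot over 120 mm above the bench, touching neither dryer nor stand, for 2.5 s (horizontal distance between basket_mid and dryer_seat below 0.018 m and angle between the x axis of basket_mid and the x axis of dryer, either way round below 0.12 rad and angle between basket_mid's own z axis and vertical below 0.07 rad and height (world z) of basket_mid above 0.12 m and contact force between bail and dryer below 0.2 N and contact force between bail and stand below 0.2 N), for 2.5 s.
2. the basket stands on the rails in the well (horizontal distance between basket_mid and dryer_seat below 0.018 m and angle between the x axis of basket_mid and the x axis of dryer, either way round below 0.12 rad and angle between basket_mid's own z axis and vertical below 0.05 rad and z of basket_mid in the frame of dryer_seat between -0.006 and 0.006 m and contact force between bail and dryer above 1 N), for 0.2 s.
At the end, for the whole second after the job is handed in: The basket stands on the rails in the dryer's well, centred within 18 mm, square within 0.12 rad, level within 0.05 rad and within 6 mm of its seated height, at rest, and the bail is let go (horizontal distance between basket_mid and dryer_seat below 0.018 m and angle between the x axis of basket_mid and the x axis of dryer, either way round below 0.12 rad and angle between basket_mid's own z axis and vertical below 0.05 rad and z of basket_mid in the frame of dryer_seat between -0.006 and 0.006 m and linear speed of bail below 0.03 m/s and contact force between bail and the fingers below 0.1 N and velocity of joint basket between -0.1 and 0.1 rad/s); the robot touches nothing.
It fails at once if the rings spill: the basket tips by more than 0.7 rad (angle between basket_mid's own z axis and vertical above 0.7 rad).
It fails at once if the basket touches the dryer while it is swinging or tipped by more than 0.1 rad (contact force between bail and dryer above 0.5 N and angle between basket_mid's own z axis and vertical above 0.1 rad).
It fails at once if the basket is slammed or pressed into the dryer with more than 60 N (contact force between bail and dryer above 60 N).
It fails at once if the basket is put down on the bench or on the stand's tray (contact force between bail and table above 0.5 N or (contact force between bail and stand above 0.5 N and height (world z) of basket_mid below 0.08 m)).
It fails at once if a bystander is disturbed by more than 20 mm (distance of any of bead_jar, amethyst, pliers_red, pliers_yellow, bangle from where it was at the start of the episode above 0.02 m).
It also fails if it takes over 59 s, if anything falls off the work surface, if the arm or the gripper's body presses on something with over 40 N, if the wrist force passes 120 N, or if a joint passes its speed limit or range.

## Working session

There is one attempt and no reset: what is moved stays moved. The work goes in short steps, each a Python script; the robot and the scene stay as the last script left them, time stands still between calls to the robot, and variables do not carry over. Pictures are saved under pics/ and viewed, at most 10 in all, crops included, and the job is handed in when it is done.

```bash
ls; mkdir -p pics
python3 - <<'E'
from station import env,viewer
import cv2
for n in("scene","top"):
    cv2.imwrite(f"pics/{n}0.png",viewer.camera(n)); p=viewer.camera_params(n); print(n,{k:(v.tolist() if hasattr(v,'tolist') else v) for k,v in p.items()})
print(viewer.camera_params("wrist"));print(env.read_state())
E
```

```text
pics
scene {'fx': 368.6793329205835, 'fy': 368.6793329205835, 'cx': 250.4272716470162, 'cy': 192.89870013137855, 'pose': [[-0.16247185472359574, -0.6609885151814002, 0.7325961228541708, 1367.736092009915], [0.9866460074323057, -0.11749389952747073, 0.11280443072734107, 181.6258714013832], [0.011513142080494193, 0.7411405847557647, 0.6712511312372723, 827.3969578581645], [0.0, 0.0, 0.0, 1.0]]}
top {'fx': 364.6395937021067, 'fy': 364.6395937021067, 'cx': 255.0305858082189, 'cy': 187.69878557739068, 'pose': [[-0.13533633100216763, 0.9682176263529657, -0.21032999198949368, 453.1576450009713], [-0.9907953417945943, -0.13288199399217002, 0.02582569168092093, 61.38580759240878], [-0.0029441788336962713, 0.21188913066057372, 0.9772892755570899, 1049.5527493969855], [0.0, 0.0, 0.0, 1.0]]}
{'fx': 327.6148313729906, 'fy': 327.6148313729906, 'cx': 254.00247040352457, 'cy': 196.75419099510952, 'tool_from_camera': array([[-1.41702043e-04,  9.64349105e-01,  2.64633299e-01,
         7.25179300e+01],
       [ 9.99999944e-01,  2.16561344e-04, -2.53704670e-04,
         1.61262001e+00],
       [-3.01969
[... 169 characters left out ...]
1, 'qpos': array([ 1.25198533e+00,  4.23754860e-01,  1.63060570e+00, -3.41483062e-05,
        1.08858129e+00, -1.89801198e-02]), 'dq': array([ 1.28812631e-05, -1.72460854e-03, -2.78218147e-03, -6.81187824e-04,
        1.46063151e-03,  1.81737619e-03]), 'tau': array([ 1.01086178e-03, -5.45617282e+01, -2.74325824e+01,  6.45721285e-02,
        1.88043335e-02, -6.85754139e-05]), 'tool_pos': array([184.44790156, 596.75783335, 301.98841338]), 'orientation': array([ 1.49346645e-01,  9.88784670e-01, -6.67545334e-04, -9.84897488e-05]), 'force': array([-0.60424908, -0.13547683, -0.53945758]), 'wrist_torque': array([ 0.03552677, -0.01148768, -0.03385294]), 'grip_force': 0.0, 'width': 87.65620311436211}
```

View pics/top0.png

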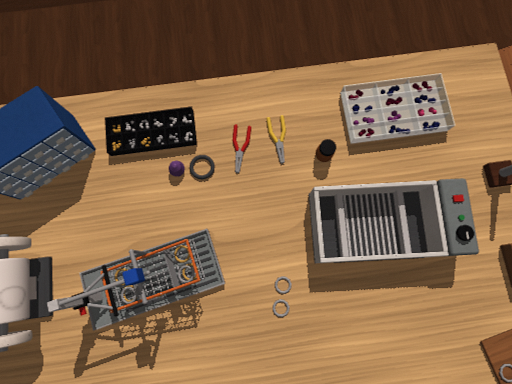

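View pics/scene0.png

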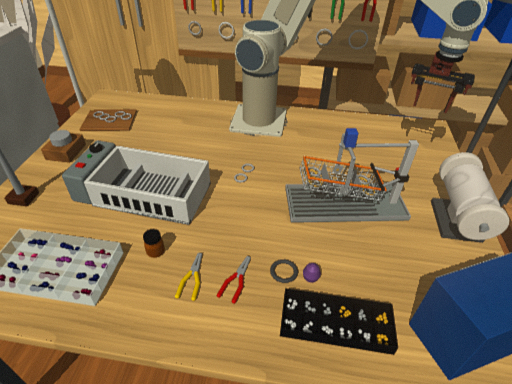

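The pictures show the stand at top px (75–225, 230–325) with its post towards px (85, 300), and the dryer at top px (310–475, 180–265) with its blower on the right. I'll enlarge both.

Run:
```python
import cv2,numpy as np
t=cv2.imread("pics/top0.png");s=cv2.imread("pics/scene0.png")
def crop(im,x,y,w,h,k):
    c=cv2.resize(im[y:y+h,x:x+w],None,fx=k,fy=k,interpolation=cv2.INTER_CUBIC)
    for i in range(0,w,20): cv2.putText(c,str(x+i),(i*k,8),0,.3,(0,255,255),1);c[:,i*k]=c[:,i*k]//2+60
    for i in range(0,h,20): cv2.putText(c,str(y+i),(0,i*k+8),0,.3,(0,255,255),1);c[i*k]=c[i*k]//2+60
    return c
cv2.imwrite("pics/a.png",np.vstack([crop(t,70,225,160,75+0,4)[:0],crop(t,70,225,160,110,5)]))
cv2.imwrite("pics/b.png",crop(t,300,172,186,100,4))
cv2.imwrite("pics/c.png",crop(s,280,120,150,110,5))
cv2.imwrite("pics/d.png",crop(s,60,135,155,95,5))
```

```text
Traceback (most recent call last):
ValueError: all the input array dimensions except for the concatenation axis must match exactly, but along dimension 1, the array at index 0 has size 640 and the array at index 1 has size 800
```

Run:
```python
import cv2,numpy as np
t=cv2.imread("pics/top0.png");s=cv2.imread("pics/scene0.png")
def crop(im,x,y,w,h,k):
    c=cv2.resize(im[y:y+h,x:x+w],None,fx=k,fy=k,interpolation=cv2.INTER_CUBIC)
    for i in range(0,w,20): c[:,i*k]=c[:,i*k]//2+60;cv2.putText(c,str(x+i),(i*k,8),0,.35,(0,255,255),1)
    for i in range(0,h,20): c[i*k]=c[i*k]//2+60;cv2.putText(c,str(y+i),(0,i*k+8),0,.35,(0,255,255),1)
    return c
cv2.imwrite("pics/a.png",crop(t,70,225,160,110,5))
cv2.imwrite("pics/b.png",crop(t,300,172,186,100,4))
cv2.imwrite("pics/c.png",crop(s,280,120,150,110,5))
cv2.imwrite("pics/d.png",crop(s,60,135,155,95,5))
```

```text
(no output)
```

View pics/a.png

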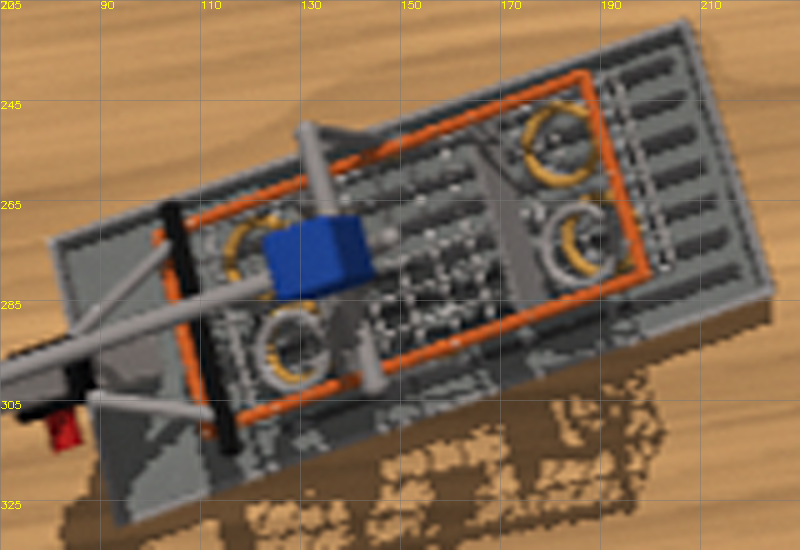

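View pics/b.png

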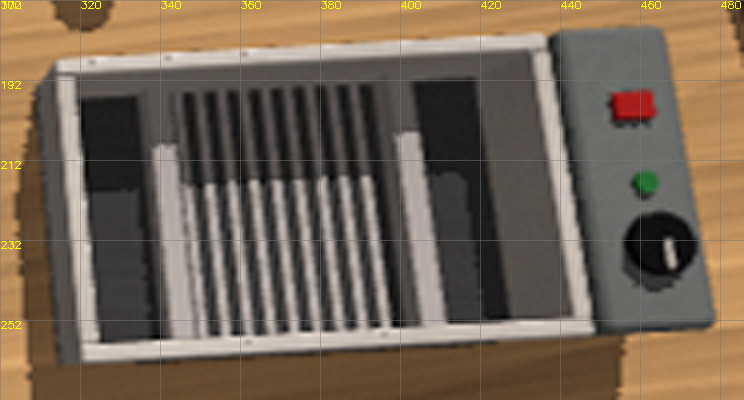

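View pics/c.png

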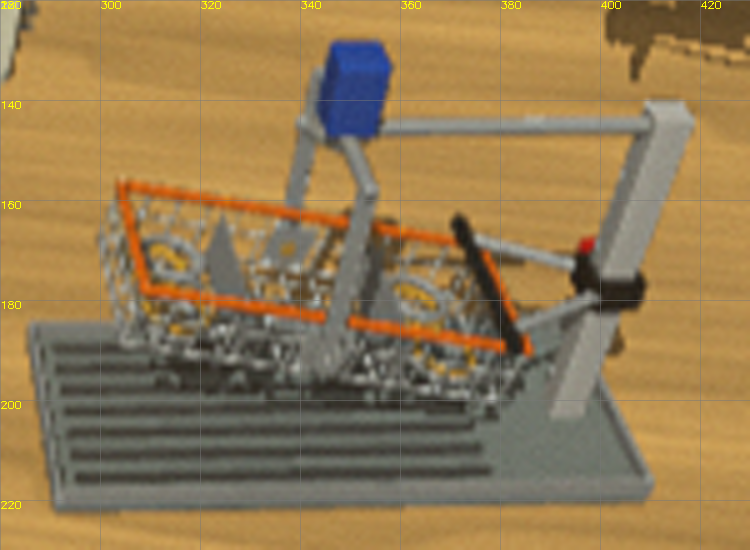

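View pics/d.png

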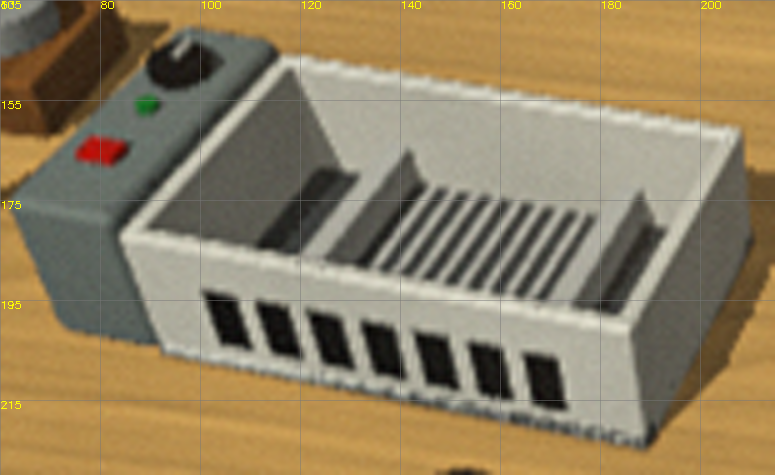

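The crops give the rim and keeper corners, the blue block, and the dryer's top corners. For example, the top view has the dryer corners at (314,187), (436,181), (449,254) and (321,262). Next I fit the poses with both cameras.

```bash
cat > h.py <<'E'
import numpy as np,cv2
from scipy.optimize import least_squares
from scipy.spatial.transform import Rotation as R
from station import env,set_gripper,viewer,workorder
CP={n:viewer.camera_params(n) for n in("scene","top")}
def project(P,p,pose=None):
    T=np.array(p["pose"] if pose is None else pose); q=(np.atleast_2d(P)-T[:3,3])@T[:3,:3]
    return np.c_[p["cx"]+p["fx"]*q[:,0]/-q[:,2],p["cy"]-p["fy"]*q[:,1]/-q[:,2]]
def world(P,x,y,yaw): return R.from_euler("z",yaw).apply(np.atleast_2d(P))+[x,y,0]
def fit(obs,x0):
    f=lambda v:np.concatenate([(project(world(P,*v[:2],v[2]/100),CP[c])-px).ravel() for c,P,px in obs])
    s=least_squares(f,[x0[0],x0[1],x0[2]*100],loss="soft_l1",x_scale=10); return np.r_[s.x[:2],s.x[2]/100],s.fun.reshape(-1,2)
def bluecent(im,lo=(100,150,40),hi=(130,255,255)): # biggest blue blob centroid
    m=cv2.inRange(cv2.cvtColor(im,cv2.COLOR_BGR2HSV),lo,hi); n,l,s,c=cv2.connectedComponentsWithStats(m); return s,c
E
python3 - <<'E'
from h import *
o=lambda pts,x,y,k:(np.array(pts,float)+.5)/k-.5+[x,y]
def rim(t):return R.from_euler("y",t).apply([[120,-50,28.5],[-120,-50,28.5],[-120,50,28.5],[120,50,28.5]])+[0,0,103]
# scene: image right=+y world=+stand x ; scene near => +world x => stand -y
ts=o([[210,432],[648,272],[585,72],[155,238]],70,225,5)
ss=o([[485,243],[122,183],[148,290],[528,350]],280,120,5)
kb=[[110,-60,115],[110,60,115]]
def best(order_s,ot,ks,kt):
    obs=[("scene",rim(.22),ss[order_s]),("top",rim(.22),ts[ot]),("scene",kb,o([[460,218],[516,347]],280,120,5)[ks]),("top",kb,o([[170,205],[232,450]],70,225,5)[kt]),
     ("scene",[[185,0,240]],o([[670,114]],280,120,5))]
    return fit(obs,[300,300,1.3])
for fl in(0,1):
    a=[0,1,2,3] if fl==0 else [3,2,1,0]
    v,r=best(a,a if 0 else ([0,1,2,3] if fl==0 else [3,2,1,0]),[0,1] if fl==0 else [1,0],[1,0] if fl==0 else [0,1]); print("stand",v.round(3),r.round(1).tolist())
import itertools
im={"scene":cv2.imread("pics/scene0.png"),"top":cv2.imread("pics/top0.png")}
pix={}
for n,b in(("scene",(335,120,370,160)),("top",(110,255,155,295))):
    s,c=bluecent(im[n][b[1]:b[3],b[0]:b[2]]); i=1+np.argmax(s[1:,4]); pix[n]=c[i]+b[:2]; print(n,pix[n],s[i])
f=lambda p:np.concatenate([(project(p,CP[n])-pix[n]).ravel() for n in pix])
s=least_squares(f,[200,200,250.]);print("grip",s.x,s.fun)
dt=o([[57,62],[545,35],[595,330],[85,360]],300,172,4); di=o([[72,77],[532,50],[572,317],[97,342]],300,172,4)
ds=o([[740,130],[283,55],[122,235],[630,325]],60,135,5)  # +x far,-x far,-x near,+x near
O=np.array([[165,1,100],[-165,1,100],[-165,-1,100],[165,-1,100]])*[1,100,1]; I=O*[153/165,.88,1]
# far from scene = small world x = dryer +y ; top image bottom = small world x
oT=[3,2,1,0]
v,r=fit([("scene",O,ds),("top",O,dt[oT]),("top",I,di[oT])],[400,-200,1.4]);print("dryer",v.round(3),r.round(1).tolist())
E
```

```text
stand [434.656 322.863   1.24 ] [[-0.4, 26.4], [-0.4, 0.6], [6.1, -37.0], [-1.0, -14.0], [0.1, -52.0], [-1.1, -1.0], [1.7, 82.5], [0.0, 27.0], [-0.0, 29.3], [-1.3, -19.1], [0.2, -58.6], [-0.7, 39.2], [2.0, 11.9]]
stand [469.721 320.745   1.775] [[-0.1, -0.2], [-0.3, -0.4], [-0.3, 0.1], [-1.3, 0.3], [0.4, -0.3], [-1.0, 0.2], [-1.1, 0.2], [-0.5, 0.0], [-0.2, 0.1], [-0.6, 0.8], [-0.1, 0.7], [-0.2, -0.9], [-0.2, -0.9]]
scene [350.86440678 137.39548023] [ 10   9  13  18 177]
top [133.19572954 276.10676157] [ 13  13  22  17 281]
grip [469.22525257 322.41275001 256.4702683 ] [-0.38881297  0.06223771 -0.29163208  0.03361203]
dryer [ 527.52  -273.818    1.49 ] [[0.7, -0.5], [-0.0, -0.5], [-1.3, 0.4], [0.1, 1.4], [-0.9, 1.1], [0.3, 1.3], [0.2, -0.9], [-0.9, -0.9], [0.4, 0.5], [0.6, 0.1], [-0.3, -0.0], [0.3, -0.5]]
```

```bash
cat >> h.py <<'E'
ST=np.array([469.5,321.5,1.775]); DR=np.array([527.5,-273.8,1.490]); H=217.  # TCP above pivot
def quat(yaw,flip=False): # tool z down, tool y along +-bail y
    y=np.array([-np.sin(yaw),np.cos(yaw),0])*(-1 if flip else 1); z=np.array([0,0,-1.]); return R.from_matrix(np.c_[np.cross(y,z),y,z]).as_quat()
def st(): s=env.read_state(); return s
E
python3 - <<'E'
from h import *
for fl in(0,1):
  for nm,p,yw in(("st",[ST[0],ST[1],320],ST[2]),("mid",[500,0,400],1.63),("dr",[DR[0],DR[1],280],DR[2]),("drhi",[DR[0],DR[1],400],DR[2])):
    q=env.ik(p,quat(yw,fl)); print(fl,nm,None if q is None else np.round(q,2))
E
```

```text
0 st None
0 mid None
0 dr None
0 drhi None
1 st [ 0.58  0.32  1.74 -0.    1.08  0.38]
1 mid [-0.02  0.13  1.8  -0.    1.22 -0.08]
1 dr [-0.5   0.41  1.72 -0.    1.02 -0.42]
1 drhi [-0.5   0.28  1.6  -0.    1.26 -0.42]
```

Run:
```python
from h import *
q=quat(ST[2],True)
env.reach([ST[0],ST[1],430],q)
env.move_l([ST[0],ST[1],345],rate=200)
# wrist check of the blue block
s=st(); T=np.eye(4);T[:3,:3]=R.from_quat(s["orientation"]).as_matrix();T[:3,3]=s["tool_pos"]
p=viewer.camera_params("wrist"); im=viewer.camera("wrist"); cv2.imwrite("pics/w1.png",im)
a,c=bluecent(im); i=1+np.argmax(a[1:,4]); print("wrist blob",c[i],a[i],"pred",project([ST[0],ST[1],257],p,T@p["tool_from_camera"]))
print(env.move_l([ST[0],ST[1],320],rate=60,f_stop=15)); 
set_gripper(20); s=st(); print(s["time_s"],s["tool_pos"],s["width"],s["grip_force"],s["force"],s["wrist_torque"])
cv2.imwrite("pics/s1.png",viewer.camera("scene"))
```

```text
wrist blob [251.41469634 246.51182197] [ 222  206   60   79 4314] pred [[252.67168178 244.55470693]]
False
3.7583 [469.12563488 321.34831559 319.95172635] 29.948603459585296 29.991143345832825 [-2.10373178 -0.72831031  1.56139551] [-0.27460595  0.55699168  0.01618404]
```

```bash
cat >> h.py <<'E'
C=np.array([[120,-50,27.5],[-120,-50,27.5],[-120,50,27.5],[120,50,27.5]])
RIM=np.vstack([np.linspace(C[i],C[(i+1)%4],n) for i,n in((0,60),(1,25),(2,60),(3,25))])
def theta(im,s,guess=None):
    """basket angle from a scene picture, given robot state at that moment; also residual px"""
    hsv=cv2.cvtColor(im,cv2.COLOR_BGR2HSV); m=cv2.inRange(hsv,(5,170,120),(14,255,255))
    D=cv2.distanceTransform(255-m,cv2.DIST_L2,5)
    B=R.from_quat(s["orientation"]).as_matrix(); B=np.c_[-B[:,0],-B[:,1],-B[:,2]]*1.0
    B[:,0]=np.cross(B[:,1],B[:,2]); piv=s["tool_pos"]-H*B[:,2]
    def cost(t):
        uv=project(R.from_euler("y",t).apply(RIM)@B.T+piv,CP["scene"]); 
        d=cv2.remap(D,uv[:,0].astype(np.float32),uv[:,1].astype(np.float32),cv2.INTER_LINEAR).ravel()
        return np.minimum(d,6).mean()
    g=np.arange(-.75,.751,.01); c=np.array([cost(t) for t in g]); i=int(c.argmin()); f=g[max(i-1,0)]+np.arange(0,.0201,.001); cf=[cost(t) for t in f]
    return f[int(np.argmin(cf))],min(cf)
def measure(n):
    out=[]
    for _ in range(n):
        s=st(); im=viewer.camera("scene"); out.append((s["time_s"],*theta(im,s)))
    return np.array(out),im
def fitswing(o,w=3.1,free=False):
    """theta = a cos(w(t-t0)) + b sin(..)+c relative to last time"""
    t=o[:,0]-o[-1,0]
    f=lambda v:v[0]*np.cos(v[2]*t)+v[1]*np.sin(v[2]*t)+v[3]-o[:,1]
    if free: r=least_squares(f,[o[-1,1],0,w,0],loss="soft_l1",f_scale=.02)
    else: r=least_squares(lambda v:f([v[0],v[1],w,0]),[0,0],loss="soft_l1",f_scale=.02)
    return r.x,np.std(r.fun)
E
python3 - <<'E'
from h import *
print(R.from_quat(quat(ST[2],True)).as_matrix().round(2).tolist(),theta(cv2.imread("pics/s1.png"),st()))
E
```

```text
[[-0.2, 0.98, 0.0], [0.98, 0.2, 0.0], [0.0, 0.0, -1.0]] (np.float64(0.20800000000000085), np.float32(0.28474414))
```

Run:
```python
from h import *
p=np.array([ST[0],ST[1],320.]); ex=np.array([np.cos(ST[2]),np.sin(ST[2]),0])
env.move_l(p+[0,0,22],rate=30); s=st(); print(s["time_s"],s["force"],theta(viewer.camera("scene"),s))
env.move_l(p+[0,0,22]-70*ex,rate=60); s=st(); print(s["time_s"],s["force"],s["tool_pos"])
o,im=measure(24); cv2.imwrite("pics/s2.png",im); np.save("o.npy",o); print(o.round(3).tolist()); print(fitswing(o),fitswing(o,free=True))
```

```text
4.6917 [ 1.19173411 -0.46506605 -7.06241183] (np.float64(0.41600000000000104), np.float32(0.7586131))
6.0583 [-6.91095532e-01 -4.48182020e-03 -6.74824156e+00] [483.65971961 253.24774029 342.00419304]
[[6.058, -0.325, 0.867], [6.108, -0.322, 0.859], [6.158, -0.313, 0.857], [6.208, -0.302, 0.708], [6.258, -0.281, 0.595], [6.308, -0.246, 0.7], [6.358, -0.216, 0.558], [6.408, -0.174, 0.491], [6.458, -0.121, 0.318], [6.508, -0.082, 0.267], [6.558, -0.031, 0.274], [6.608, 0.026, 0.116], [6.658, 0.074, 0.13], [6.708, 0.12, 0.094], [6.758, 0.167, 0.132], [6.808, 0.209, 0.101], [6.858, 0.244, 0.094], [6.908, 0.277, 0.106], [6.958, 0.299, 0.106], [7.008, 0.317, 0.109], [7.058, 0.33, 0.111], [7.108, 0.331, 0.108], [7.158, 0.324, 0.106], [7.208, 0.312, 0.114]]
(array([ 0.30754839, -0.11489215]), np.float64(0.0027344458003036977)) (array([ 3.08138846e-01, -1.11671170e-01,  3.10152267e+00,  2.94455212e-03]), np.float64(0.002347798597663066))
```

```bash
cat >> h.py <<'E'
def sim(a,b,t0,T,D,w=3.1,tend=6):
    """swing state a,b (theta,thetadot/w now); min-jerk pivot step D (m) along bail x over [t0,t0+T]; returns amp after, max|theta|"""
    t=np.linspace(t0,t0+T,400); u=(t-t0)/T; v=30*u**2*(1-u)**2/T*D; acc=np.gradient(v,t)*.98
    dt=t[1]-t[0]; A=a-np.cumsum(acc*np.sin(w*t))*dt/w; Bb=b+np.cumsum(acc*np.cos(w*t))*dt/w
    return A[-1],Bb[-1],np.abs(A*np.cos(w*t)+Bb*np.sin(w*t)).max()
def plan(a,b,D,Ts,t0s):
    best=min(((np.hypot(*sim(a,b,t0,T,D)[:2]),t0,T) for T in Ts for t0 in t0s)); return best,sim(a,b,best[1],best[2],D)[2]
E
python3 - <<'E'
from h import *
o=np.load("o.npy"); (a,b),_=fitswing(o); s=st(); d=s["time_s"]-o[-1,0]; print(d)
c,sn=np.cos(3.1*d),np.sin(3.1*d); a,b=a*c+b*sn,-a*sn+b*c
print(plan(a,b,-.529,np.arange(.9,2.2,.05),np.arange(0,2.2,.02)))
goal=[DR[0],DR[1],420.]; L=np.linalg.norm(goal-s["tool_pos"])
bt,_=plan(a,b,-.529,np.arange(.9,2.2,.05),np.arange(0,2.2,.02)); 
env.hold(bt[1]); env.move_l(goal,quat(DR[2],True),rate=L/bt[2])
s=st(); print(s["time_s"],d,bt,s["tool_pos"])
o,im=measure(24); cv2.imwrite("pics/s3.png",im); np.save("o.npy",o); print(o.round(3).tolist()); print(fitswing(o),fitswing(o,free=True))
E
```

```text
0.04999999999999982
((np.float64(0.0026320553242931027), np.float64(1.06), np.float64(1.6000000000000005)), np.float64(0.2599781150152821))
10.0667 0.04999999999999982 (np.float64(0.0026320553242931027), np.float64(1.06), np.float64(1.6000000000000005)) [ 527.32843969 -272.52447995  419.69311835]
[[10.067, 0.022, 0.096], [10.117, 0.019, 0.11], [10.167, 0.016, 0.105], [10.217, 0.012, 0.107], [10.267, 0.012, 0.097], [10.317, 0.009, 0.099], [10.367, 0.005, 0.101], [10.417, 0.004, 0.096], [10.467, 0.001, 0.095], [10.517, -0.003, 0.104], [10.567, -0.005, 0.099], [10.617, -0.007, 0.101], [10.667, -0.008, 0.104], [10.717, -0.011, 0.1], [10.767, -0.013, 0.105], [10.817, -0.013, 0.104], [10.867, -0.013, 0.106], [10.917, -0.013, 0.1], [10.967, -0.014, 0.1], [11.017, -0.013, 0.104], [11.067, -0.011, 0.099], [11.117, -0.011, 0.102], [11.167, -0.009, 0.105], [11.217, -0.006, 0.101]]
(array([-0.01150673,  0.00986412]), np.float64(0.0022934906758343533)) (array([-0.01343721,  0.01524145,  2.78503487,  0.00675034]), np.float64(0.0007507378232901815))
```

```bash
cat >> h.py <<'E'
def rimfit(ims,z,x0,zf=True):
    """x,y,yaw,theta,z of basket from several cameras: orange pixels to rim distance"""
    from scipy.spatial import cKDTree
    pts={}
    pr=lambda v,n:project(world(R.from_euler("y",v[3]).apply(RIM)+[0,0,v[4]],v[0],v[1],v[2]),CP[n])
    for n,im in ims.items():
        m=cv2.inRange(cv2.cvtColor(im,cv2.COLOR_BGR2HSV),(5,170,120),(14,255,255)); p=np.argwhere(m)[:,::-1].astype(float)
        d=cKDTree(pr(x0,n)).query(p)[0]; pts[n]=p[d<8]
    f=lambda v:np.concatenate([cKDTree(pr(v*S,n)).query(pts[n])[0] for n in ims])
    S=np.array([10,10,.05,.05,10]); r=least_squares(f,np.array(x0)/S,loss="soft_l1",diff_step=1e-3); return (r.x*S).round(3),[len(pts[n]) for n in ims],np.abs(r.fun).mean()
E
python3 - <<'E'
from h import *
s=st(); i1=viewer.camera("scene"); i2=viewer.camera("top"); cv2.imwrite("pics/s4.png",i1); cv2.imwrite("pics/t4.png",i2)
cv2.imwrite("pics/v4.png",np.hstack([cv2.resize(i1[90:240,40:240],(400,300)),cv2.resize(i2[140:290,300:500],(400,300))]))
x0=[s["tool_pos"][0],s["tool_pos"][1],DR[2],0,s["tool_pos"][2]-H]; print(x0)
print(rimfit({"scene":i1,"top":i2},0,x0)); print(rimfit({"scene":i1},0,x0)); print(s["force"],s["width"])
E
```

```text
[np.float64(527.495586405877), np.float64(-273.80665172744506), np.float64(1.49), 0, np.float64(202.9972716042107)]
(array([ 5.28665e+02, -2.74626e+02,  1.49500e+00,  5.00000e-03,
        2.04098e+02]), [527, 447], np.float64(1.0644974981345685))
(array([ 5.20965e+02, -2.79997e+02,  1.52400e+00,  2.40000e-02,
        1.98493e+02]), [527], np.float64(1.2410512836931327))
[ 0.52090191  0.21393678 -6.99426664] 30.06792175164068
```

View pics/v4.png

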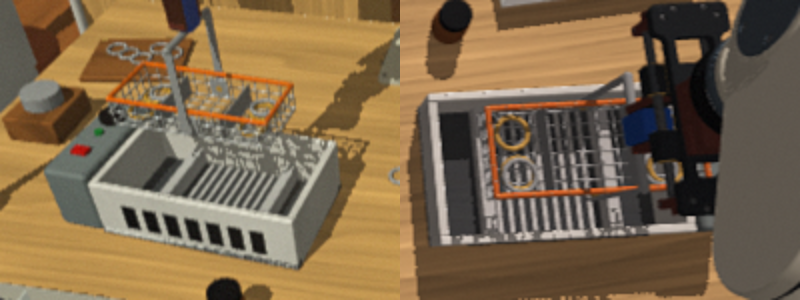

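The left view shows the basket hanging level over the well. The right view shows it parallel to the well, and the fit puts it within about 2 mm of centre. I'll hold, re-measure, then lower.

Run:
```python
from h import *
env.hold(2.0); o,im=measure(22); print(o[0,0],fitswing(o),o[:,1].min(),o[:,1].max())
if abs(o[:,1]).max()<.05:
    env.move_l([DR[0],DR[1],295.],quat(DR[2],True),rate=50); o,im=measure(3); s=st(); print(o[:,:3].round(3).tolist(),s["force"],s["time_s"])
    print(env.move_l([DR[0],DR[1],276.],quat(DR[2],True),rate=10,f_stop=5)); env.hold(.5)
    s=st(); print(s["time_s"],s["tool_pos"],s["force"],s["wrist_torque"]); i1=viewer.camera("scene");cv2.imwrite("pics/s5.png",i1);print(theta(i1,s))
    print(rimfit({"scene":i1,"top":viewer.camera("top")},0,[DR[0],DR[1],DR[2],0,62.5]))
```

```text
13.3667 (array([ 0.00188517, -0.02377802]), np.float64(0.0024764306822520786)) -0.0009999999999993417 0.022000000000000675
[[17.117, -0.014, 0.146], [17.167, -0.012, 0.157], [17.217, -0.009, 0.148]] [ 0.41653497 -0.02841181 -6.6075239 ] 17.2667
True
19.2833 [ 527.43585875 -273.81923264  278.00884206] [-1.17741924 -0.65363679  6.33595846] [-0.0209454  -0.08589066  0.07263229]
(np.float64(0.0030000000000006584), np.float32(0.13736972))
(array([ 5.28260e+02, -2.74124e+02,  1.48800e+00,  1.00000e-03,
        6.12590e+01]), [333, 299], np.float64(0.6580661978112574))
```

Run:
```python
from h import *
set_gripper(88); env.hold(1.0)
env.move_l([DR[0],DR[1],430.],rate=150,f_stop=8); s=st(); print(s["time_s"],s["tool_pos"],s["force"],s["width"])
env.hold(1); i1=viewer.camera("scene"); i2=viewer.camera("top")
print(rimfit({"scene":i1,"top":i2},0,[DR[0],DR[1],DR[2],0,62.5]))
cv2.imwrite("pics/v6.png",np.hstack([cv2.resize(i1[90:240,40:240],(400,300)),cv2.resize(i2[140:290,300:500],(400,300))]))
```

```text
22.5583 [ 527.13742339 -273.60845872  428.9306091 ] [-0.4682101  -0.26205958  0.27562628] 87.75280751702171
(array([ 5.28304e+02, -2.73903e+02,  1.48800e+00,  1.00000e-03,
        6.12050e+01]), [301, 406], np.float64(0.6691808020198086))
```

View pics/v6.png

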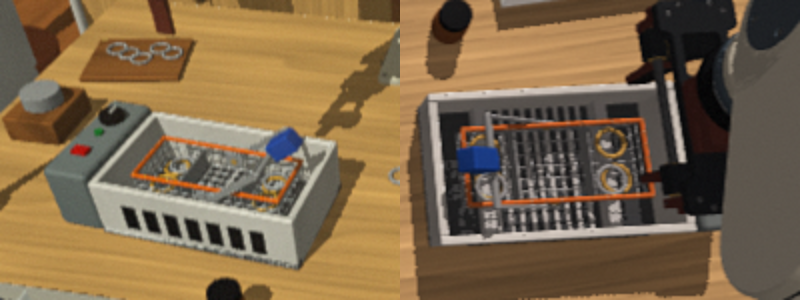

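The basket stands level and centred in the well, the bail has dropped to its stop, and the hand is clear.

```bash
python3 -c "
from station import workorder
print(workorder.sign_off())"
```

```text
the job is handed in; nothing more can be done
None
```

The basket stands on the rails in the dryer well, level and centred to about 1 mm by the camera fit; the bail is released, the hand is clear and the job is handed in, but sign-off returned no verdict.

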